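Tip over the end-block blanks and sort out the bored one

ROBOT

A 7-joint arm with a two-finger parallel gripper is mounted at the origin on the work surface. World frame = base frame: x ahead of the robot, y to its left, z up, the work surface at z = 0. Lengths are in m, angles in rad, forces in N, time in s.
With the tool pointing down it reaches from about 0.35 to 0.9 m from the base axis. Payload 19.9 kg.
Tool frame: the origin (TCP) lies between the finger pads; the fingertips stand 19 mm ahead of it and the grasp point (between the pads) is the TCP; z points along the fingers, y is the line along which they close (so a half turn about z gives the same grasp; the last joint's range is limited). The gripper opens to 94 mm and grips with 3 to 60 N. Pads are 16 mm wide; open, the fingers measure 119 mm over their backs; the gripper's body (75 mm by 177 mm) begins 78 mm behind the grasp point.
Start: joints at [1.095, 0.417, -0.01, 1.614, 0.005, 1.111, -0.053], TCP at [0.263, -0.567, 0.224] pointing down, gripper open.
Joint ranges: [-2.81, 2.81], [-0.39, 2.02], [-1.27, 1.25], [0.06, 2.57], [-1.19, 4.33], [0.19, 2], [-2.82, 2.82]. Speed limits (rad/s): [1.89, 1.89, 2.39, 2.39, 3.01, 3.01, 3.01].

INTERFACE

Orientations are given as a 3x3 rotation matrix whose columns are the frame's x, y, z axes.
In Python, from rig import robot gives the robot as it stands. Calls block until the motion is done:
- robot.move_ptp(position, orientation): joint-space move of the TCP to a pose.
- robot.move_linear(position, velocity=0.15, frame=None, threshold=None): straight line of the TCP; frame=None keeps the orientation; velocity is the mean speed in m/s. With threshold (N) it stops when the force on the tool has changed by that much, and returns True; else False.
- robot.goto_joints(angles): joint-space move.
- robot.gripper_to(opening): finger opening in m; the grip force is fixed at half the most; returns when the fingers have stopped.
- robot.pause(seconds).
- robot.ik(position, orientation): joint angles nearest the present ones, or None.
- robot.get_state(): the state.
- robot.grab_frame(name): name is "side" or "top" or "wrist"; returns the picture (480x640x3 uint8, red, green, blue); there is no depth.
- robot.camera_info(name): a dict with "fx", "fy", "cx", "cy" (pixels), "rvec" (rotation vector, rad) and "tvec" (3), from world to camera coordinates, as OpenCV has them. Camera axes: x right, y down, z forward; pixel columns grow to the right and rows downward; lengths in m; the calibration is good to about 2 mm. The wrist camera is an equidistant fisheye: a pixel r from the principal point sees the ray r / f radians off the axis. A picture is of the moment at which its call begins: read the wrist's pose just before it. camera_info takes no time and is no camera call; for the wrist camera it gives the pose at the moment of the call.
A pose or a line that the arm cannot do raises robot.PlanningError and nothing moves.
- robot.sign_off(): hands the job in; it is judged then, once.
The state is a dict: "time": time; "qpos": joint angles; "joint_vel": joint speeds; "effort": joint torques, N m; "ee_pos": TCP position; "tool_rot": TCP orientation; "force": force on the tool from outside, world axes, zero at the start; "moment": the same for the moment, N m; "opening": finger opening in m; "grasp_force": force on a finger pad.
Only numpy, scipy, OpenCV 4.12 (cv2) and the standard library are available. Lean on these libraries where they do the work, as an engineer would, in place of code of your own. Each camera call takes 0.05 s, during which the arm holds its last target. There are 200 camera calls.

TASK

Three look-alike wooden blocks stand on the violin maker's bench; one of them has already been bored in its foot. First tip all three over so that each lies flat on its side on the bench and its foot can be seen, then lay the bored one flat in the plywood tray. Leave the two plain blocks lying about where they fell, outside the tray, and do not disturb the plane, the glue bottle or the spool clamp.

Things in the scene. Friction and masses are not known exactly. Their poses are not given: they have to be found in the camera images.
- plain1_center (a point): a plain light wooden block (cello end-block blank) 34 mm thick (x), 50 mm wide (y), 95 mm tall (z), about 90 g, standing upright on its 34 x 50 mm foot at the start; the three blocks look the same until the foot is seen. The point is the block's centre, 47.5 mm above the foot; own z runs from the foot to the top, own x across the thickness. This one's foot is plain.
- plain2_center (a point): a plain light wooden block (cello end-block blank) 34 mm thick (x), 50 mm wide (y), 95 mm tall (z), about 90 g, standing upright on its 34 x 50 mm foot at the start; the three blocks look the same until the foot is seen. The point is the block's centre, 47.5 mm above the foot; own z runs from the foot to the top, own x across the thickness. This one's foot is plain.
- bored_center (a point): a plain light wooden block (cello end-block blank) 34 mm thick (x), 50 mm wide (y), 95 mm tall (z), about 90 g, standing upright on its 34 x 50 mm foot at the start; the three blocks look the same until the foot is seen. The point is the block's centre, 47.5 mm above the foot; own z runs from the foot to the top, own x across the thickness. This one has a round hole, 24 mm across, bored in the middle of its foot, 4 mm deep down to a dark ebony plug.
- tray: shallow open plywood tray, fixed to the bench, 192 mm (x) by 152 mm (y) outside, walls 6 mm thick and 28 mm high, floor 6 mm thick (inside 180 x 140 mm); origin at the centre of its underside, on the bench top (z = 0), z up. It stands in the row with the blocks, in any of the four places.
- plane: small metal block plane, 150 mm long (x), 46 mm wide (y), about 50 mm high, standing on the bench; leave it alone. Origin at the centre of its sole.
- glue: white glue bottle, 52 mm across, 120 mm high; leave it alone. Origin at the centre of its underside.
- clamp: turned wooden spool clamp standing on end, 38 mm across, 68 mm high with its screw; leave it alone. Origin at the centre of its underside.
Not all that is in view belongs to the job. What is shaped like the tray but orange is not meant. What is shaped like the part that bears bored_center but pink is not meant.

How it is judged:
On the way:
1. all three blocks lie flat on their sides on the bench at the same time, the bored one still outside the tray (height (world z) of each of plain1_center, plain2_center, bored_center below 0.036 m and angle between plain1_center's own z axis and vertical between 1.35 and 1.79 rad and (x of plain1_center in the frame of tray below -0.096 m or x of plain1_center in the frame of tray above 0.096 m or y of plain1_center in the frame of tray below -0.076 m or y of plain1_center in the frame of tray above 0.076 m) and angle between plain2_center's own z axis and vertical between 1.35 and 1.79 rad and (x of plain2_center in the frame of tray below -0.096 m or x of plain2_center in the frame of tray above 0.096 m or y of plain2_center in the frame of tray below -0.076 m or y of plain2_center in the frame of tray above 0.076 m) and angle between bored_center's own z axis and vertical between 1.35 and 1.79 rad and (x of bored_center in the frame of tray below -0.096 m or x of bored_center in the frame of tray above 0.096 m or y of bored_center in the frame of tray below -0.076 m or y of bored_center in the frame of tray above 0.076 m)), for 0.2 s.
At the end, for the whole second after the job is handed in: The bored block lies on its side in the tray (centre 5 mm or more inside the inner walls and below 36 mm, long axis level to 12 degrees). Both plain blocks lie on their sides on the bench likewise, centres outside the tray and within 180 mm of where they started (x of bored_center in the frame of tray between -0.085 and 0.085 m and y of bored_center in the frame of tray between -0.065 and 0.065 m and height (world z) of each of bored_center, plain1_center, plain2_center below 0.036 m and angle between bored_center's own z axis and vertical between 1.35 and 1.79 rad and angle between plain1_center's own z axis and vertical between 1.35 and 1.79 rad and (x of plain1_center in the frame of tray below -0.096 m or x of plain1_center in the frame of tray above 0.096 m or y of plain1_center in the frame of tray below -0.076 m or y of plain1_center in the frame of tray above 0.076 m) and distance of each of plain1_center, plain2_center from where it was at the start of the episode below 0.18 m and angle between plain2_center's own z axis and vertical between 1.35 and 1.79 rad and (x of plain2_center in the frame of tray below -0.096 m or x of plain2_center in the frame of tray above 0.096 m or y of plain2_center in the frame of tray below -0.076 m or y of plain2_center in the frame of tray above 0.076 m)); the robot touches nothing.
It fails at once if the plane is disturbed (shifted more than 30 mm or tipped more than 0.5 rad) (distance of plane from where it was at the start of the episode above 0.03 m or angle between plane's own z axis and vertical above 0.5 rad).
It fails at once if the glue bottle is disturbed (shifted more than 30 mm or tipped more than 0.5 rad) (distance of glue from where it was at the start of the episode above 0.03 m or angle between glue's own z axis and vertical above 0.5 rad).
It fails at once if the spool clamp is disturbed (shifted more than 30 mm or tipped more than 0.5 rad) (distance of clamp from where it was at the start of the episode above 0.03 m or angle between clamp's own z axis and vertical above 0.5 rad).
It also fails if it takes over 72 s, if anything falls off the work surface, if the arm or the gripper's body presses on something with over 40 N, if the wrist force passes 120 N, or if a joint passes its speed limit or range.

## Working session

There is one attempt and no reset: what is moved stays moved. The work goes in short steps, each a Python script; the robot and the scene stay as the last script left them, time stands still between calls to the robot, and variables do not carry over. Pictures are saved under pics/ and viewed, at most 10 in all, crops included, and the job is handed in when it is done.

```bash
ls; mkdir -p pics; python3 - <<'E'
from rig import robot
import cv2
for n in ("top","side"):
    im=robot.grab_frame(n); cv2.imwrite(f"pics/{n}0.png",im[:,:,::-1]); print(n,robot.camera_info(n))
print(robot.get_state())
E
```

```text
pics
top {'fx': 435.98763824984775, 'fy': 435.98763824984775, 'cx': 316.1468660014954, 'cy': 227.78903037990872, 'rvec': array([ 2.2024579 , -2.18760126,  0.09828333]), 'tvec': array([0.05670132, 0.63513553, 1.06598387])}
side {'fx': 460.15641156652345, 'fy': 460.15641156652345, 'cx': 316.0969573387154, 'cy': 236.0647367367554, 'rvec': array([ 2.11376995, -0.26421503,  0.16022071]), 'tvec': array([-0.6174604 ,  0.17111392,  0.76827476])}
{'time': 0.1, 'qpos': array([ 1.09452683,  0.41789   , -0.01027387,  1.61409511,  0.00467884,
        1.11071314, -0.05301205]), 'joint_vel': array([-0.0019385 , -0.00155056, -0.00132112, -0.00261544, -0.00024553,
       -0.00031673, -0.00069793]), 'effort': array([-2.90091032e-05, -8.52591562e+01,  6.39231093e-01, -4.26691210e+01,
       -4.88497037e-02,  1.64577481e-02, -7.38025005e-05]), 'ee_pos': array([ 0.26309958, -0.5665782 ,  0.22391105]), 'tool_rot': array([[ 9.06984057e-01,  4.21164629e-01, -5.25160088e-04],
       [ 4.21164949e-01, -9.06983567e-01,  9.45893702e-04],
       [-7.79345997e-05, -1.07908953e-03, -9.99999415e-01]]), 'force': array([ 0.34903765, -0.48455077,  0.4475871 ]), 'moment': array([0.01269983, 0.00417268, 0.05113107]), 'grasp_force': 0.0, 'opening': 0.09404838593558965}
```

View pics/top0.png

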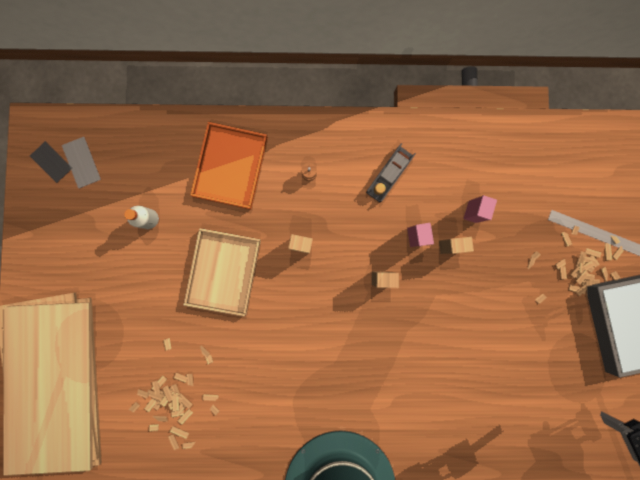

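View pics/side0.png

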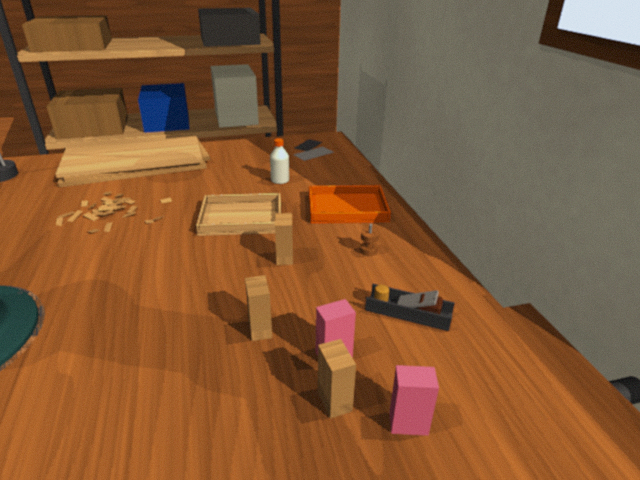

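The top view shows blocks with tops at about (301,244), (388,280) and (461,245). The pink decoys are at (423,235) and (485,208), the tray at (222,272), the clamp at (309,173), the plane at (390,174) and the glue bottle at (143,217). The side view agrees.

```bash
cat > h.py <<'E'
import numpy as np, cv2
from rig import robot
def ray2plane(cam,uv,z):
    R=cv2.Rodrigues(np.array(cam["rvec"]))[0]; c=-R.T@cam["tvec"]
    d=np.array([(uv[0]-cam["cx"])/cam["fx"],(uv[1]-cam["cy"])/cam["fy"],1])@R
    return c+d*(z-c[2])/d[2]
E
python3 - <<'E'
from h import *
np.set_printoptions(precision=4,suppress=True)
im=cv2.imread("pics/top0.png"); cam=robot.camera_info("top")
R=cv2.Rodrigues(cam["rvec"])[0]; print("cam",-R.T@cam["tvec"])
hsv=cv2.cvtColor(im,cv2.COLOR_BGR2HSV)
for p in [(301,240),(301,248),(388,277),(461,243),(222,272),(420,350)]: print(p,hsv[p[1],p[0]])
pts=dict(tray=[(201,229),(260,238),(245,316),(185,305)],pink1=[(414,224),(430,223),(434,244),(416,246)],pink2=[(479,197),(496,200),(490,221),(471,212)])
for k,v in pts.items():
    for p in v: print(k,p,ray2plane(cam,p,.028 if k=="tray" else .095))
for k,p,z in [("clamp",(309,172),.05),("plane",(390,174),.03),("glue",(131,215),.12)]: print(k,ray2plane(cam,p,z))
c=im[190:310,270:510]; cv2.imwrite("pics/crop.png",cv2.resize(c,None,fx=3.3,fy=3.3,interpolation=cv2.INTER_CUBIC))
# blocks: light wood
m=cv2.inRange(hsv,(10,60,165),(25,150,255)); 
n,l,s,ce=cv2.connectedComponentsWithStats(m)
for i in range(1,n):
    if s[i,4]>80 and 270<ce[i][0]<510 and ce[i][1]<310:
        cs=cv2.findContours((l==i).astype(np.uint8),0,2)[0][0]
        b=cv2.boxPoints(cv2.minAreaRect(cs)); w=np.array([ray2plane(cam,q,.095)[:2] for q in b])
        print(s[i],ce[i],ray2plane(cam,ce[i],.095)); print(w, np.linalg.norm(w-np.roll(w,1,0),axis=1))
E
```

```text
cam [0.5585 0.0819 1.1065]
(301, 240) [ 15 128 217]
(301, 248) [ 16 122 219]
(388, 277) [ 14 129 200]
(461, 243) [ 15 128 215]
(222, 272) [ 21 100 219]
(420, 350) [ 12 158 195]
tray (201, 229) [0.6292 0.3452 0.028 ]
tray (260, 238) [0.608  0.1997 0.028 ]
tray (245, 316) [0.4174 0.2333 0.028 ]
tray (185, 305) [0.4434 0.3794 0.028 ]
pink1 (414, 224) [ 0.6402 -0.1663  0.095 ]
pink1 (430, 223) [ 0.6428 -0.204   0.095 ]
pink1 (434, 244) [ 0.5937 -0.2128  0.095 ]
pink1 (416, 246) [ 0.5888 -0.1705  0.095 ]
pink2 (479, 197) [ 0.7051 -0.3207  0.095 ]
pink2 (496, 200) [ 0.6984 -0.361   0.095 ]
pink2 (490, 221) [ 0.6486 -0.3456  0.095 ]
pink2 (471, 212) [ 0.6695 -0.3011  0.095 ]
clamp [0.7697 0.0799 0.05  ]
plane [ 0.7706 -0.1231  0.03  ]
glue [0.6536 0.4805 0.12  ]
[289 234  24  19 349] [300.3352 242.7249] [0.5946 0.0989 0.095 ]
[[0.5824 0.1287]
 [0.6173 0.1221]
 [0.6072 0.0698]
 [0.5724 0.0765]] [0.0531 0.0355 0.0533 0.0355]
[451 236  23  18 344] [462.3198 244.5843] [ 0.5928 -0.2792  0.095 ]
[[ 0.6075 -0.2515]
 [ 0.6142 -0.3023]
 [ 0.5768 -0.3063]
 [ 0.5703 -0.2556]] [0.0375 0.0512 0.0376 0.0511]
[377 272  23  17 342] [388.6754 279.9006] [ 0.5099 -0.1062  0.095 ]
[[ 0.528  -0.0792]
 [ 0.5283 -0.1303]
 [ 0.4914 -0.1301]
 [ 0.4912 -0.079 ]] [0.0368 0.0512 0.0368 0.051 ]
```

View pics/crop.png

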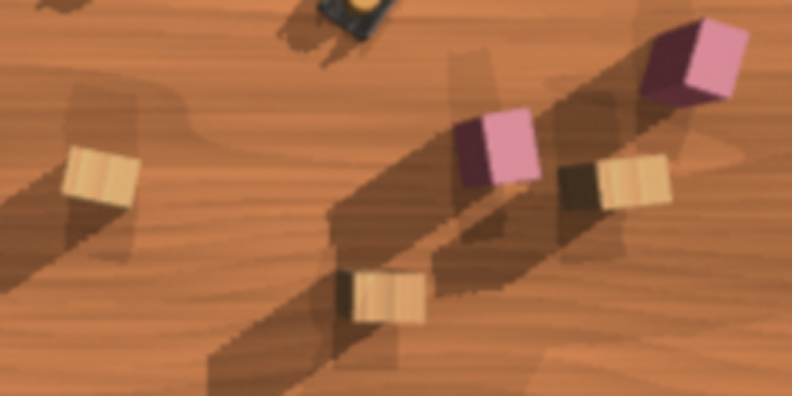

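The crop confirms the block tops and yaws, and there is free bench on the robot side (−x) of each. I'll tip all three that way, so their feet end up facing +x.

```bash
cat >> h.py <<'E'
def down(t):
    c,s=np.cos(t),np.sin(t)
    return np.array([[c,s,0],[s,-c,0],[0,0,-1.]])
def save(n,f):
    im=robot.grab_frame(n); cv2.imwrite(f"pics/{f}.png",im[:,:,::-1]); return im
E
python3 - <<'E'
from h import *
robot.gripper_to(0.0)
for n,(x,y,t) in dict(C=(.592,-.279,.13),B=(.510,-.105,0.),A=(.595,.0995,-.19)).items():
    d=np.array([np.cos(t),np.sin(t)]); P=lambda o,z:[*(np.array([x,y])+o*d),z]
    robot.move_ptp(P(.045,.19),down(t))
    robot.move_linear(P(.045,.088),velocity=.2)
    robot.move_linear(P(-.03,.088),velocity=.12)
    robot.move_linear(P(-.01,.19),velocity=.25)
    s=robot.get_state(); print(n,s["time"],s["force"])
R=down(-.19)
save("top","top1"); save("side","side1")
E
```

```text
C 5.2583 [-0.28182027  0.04402207 -0.47490798]
B 8.0 [0.115206   0.19805931 0.91033225]
A 10.95 [-0.17521246 -0.07083592 -0.93071385]
```

View pics/side1.png

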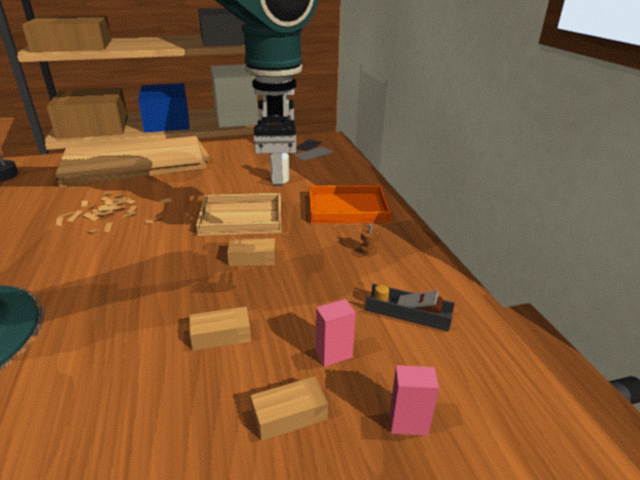

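View pics/top1.png

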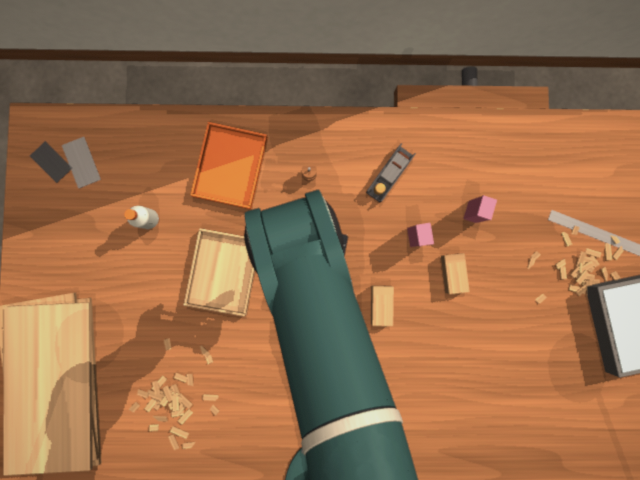

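All three blocks lie flat, with their feet facing +x and hidden from both fixed cameras. I'll check the feet with the tilted wrist camera.

```bash
python3 - <<'E'
from h import *
np.set_printoptions(precision=4,suppress=True)
a=.6; R=np.array([[np.cos(a),0,-np.sin(a)],[0,-1,0],[-np.sin(a),0,-np.cos(a)]])
out=[]
for k,y in enumerate((.0,-.2)):
    for a in (.6,.4,.2):
        R=np.array([[np.cos(a),0,-np.sin(a)],[0,-1,0],[-np.sin(a),0,-np.cos(a)]])
        try: robot.move_ptp([.70,y,.22],R); break
        except robot.PlanningError as e: print(a,e)
    cam=robot.camera_info("wrist"); im=robot.grab_frame("wrist"); 
    Rc=cv2.Rodrigues(cam["rvec"])[0]; print("cam",-Rc.T@cam["tvec"],"axis",Rc[2],cam["fx"],robot.get_state()["time"])
    row=[]
    for n,(x,yy,t) in dict(C=(.592,-.279,.13),B=(.510,-.105,0.),A=(.595,.0995,-.19)).items():
        d=np.array([np.cos(t),np.sin(t),0]); e=np.array([-d[1],d[0],0])
        u,v=np.meshgrid(np.linspace(-.06,.06,240),np.linspace(.07,-.03,200))
        P=np.array([x,yy,0])-.017*d+u[...,None]*-e*-1+v[...,None]*np.array([0,0,1.])
        q=P@Rc.T+cam["tvec"]; rr=np.hypot(q[...,0],q[...,1]); th=np.arctan2(rr,q[...,2])
        mx=(cam["cx"]+cam["fx"]*th*q[...,0]/rr).astype(np.float32); my=(cam["cy"]+cam["fy"]*th*q[...,1]/rr).astype(np.float32)
        row.append(cv2.remap(im[:,:,::-1].copy(),mx,my,1))
    out.append(np.hstack(row))
cv2.imwrite("pics/feet.png",np.vstack(out)); cv2.imwrite("pics/wrist.png",im[:,:,::-1])
im=save("top","top2")
E
```

```text
cam [0.8542 0.0008 0.3087] axis [-0.7611 -0.0004 -0.6487] 371.64829954431775 12.2333
0.6 the arm cannot take that pose within its joint ranges
cam [ 0.8335 -0.1993  0.338 ] axis [-0.6171 -0.0001 -0.7869] 371.64829954431775 13.1
```

View pics/feet.png

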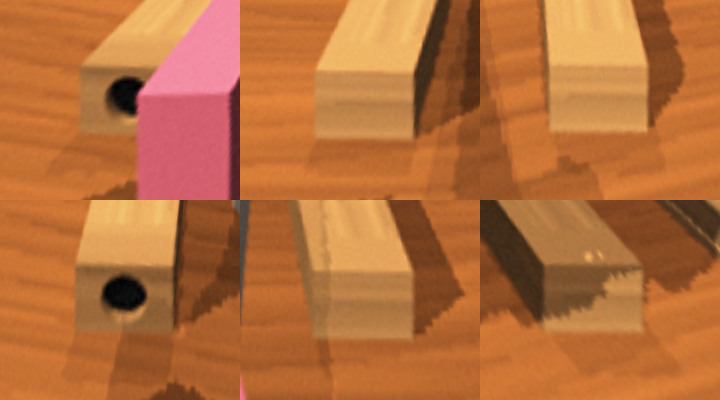

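The wrist view shows the dark bore in C's foot (column 1, crop pixel (124,294)); B and A are plain. Next I'll measure how C and the tray lie, then pick C up and place it.

```bash
python3 - <<'E'
from h import *
np.set_printoptions(precision=4,suppress=True)
im=cv2.imread("pics/top1.png"); cam=robot.camera_info("top")
hsv=cv2.cvtColor(im,cv2.COLOR_BGR2HSV)
m=cv2.inRange(hsv,(10,60,165),(25,140,255))
n,l,s,ce=cv2.connectedComponentsWithStats(m)
for i in range(1,n):
    if s[i,4]>300 and 360<ce[i][0]<480 and ce[i][1]<340:
        c=cv2.findContours((l==i).astype(np.uint8),0,2)[0][0]
        b=cv2.boxPoints(cv2.minAreaRect(c)); w=np.array([ray2plane(cam,q,.034)[:2] for q in b])
        o=w.mean(0); e=[w[1]-w[0],w[2]-w[1]]; L=max(e,key=np.linalg.norm); L=L*np.sign(L[0])
        print(ce[i],o,"yaw",np.arctan2(L[1],L[0]),[np.linalg.norm(q) for q in e])
im=cv2.imread("pics/top0.png")
hsv=cv2.cvtColor(im,cv2.COLOR_BGR2HSV)
m=cv2.inRange(hsv,(18,60,150),(28,150,255)); m[:,:170]=0;m[:,275:]=0;m[325:]=0;m[:222]=0
c=max(cv2.findContours(m,0,2)[0],key=cv2.contourArea); b=cv2.boxPoints(cv2.minAreaRect(c))
w=np.array([ray2plane(cam,q,.028)[:2] for q in b]); print(w,w.mean(0),np.linalg.norm(w-np.roll(w,1,0),axis=1))
E
```

```text
[456.6591 273.3233] [ 0.5245 -0.2859] yaw 0.10785117466797592 [np.float64(0.05042376632690378), np.float64(0.0965646587771912)]
[382.9013 305.4284] [ 0.4437 -0.1033] yaw -0.0062945589639795 [np.float64(0.04917372668652018), np.float64(0.09679367289418418)]
[[0.4356 0.327 ]
 [0.6004 0.2978]
 [0.5862 0.2243]
 [0.4215 0.2544]] [0.5109 0.2759] [0.074  0.1673 0.0749 0.1674]
```

```bash
python3 - <<'E'
from h import *
c=[.5245,-.286]; R=down(.108); T=[.5245,.289]; Rt=down(-.176)
robot.gripper_to(.085)
robot.move_ptp([*c,.16],R); robot.move_linear([*c,.023],velocity=.12)
robot.gripper_to(.03)
s=robot.get_state(); print(s["opening"],s["grasp_force"],s["time"])
robot.move_linear([*c,.18],velocity=.15)
robot.move_ptp([*T,.18],Rt)
s=robot.get_state(); print(s["opening"],s["grasp_force"])
print(robot.move_linear([*T,.031],velocity=.1,threshold=8))
print(robot.get_state()["ee_pos"])
robot.gripper_to(.08)
robot.move_linear([*T,.2],velocity=.2)
robot.goto_joints([1.095,0.417,-0.01,1.614,0.005,1.111,-0.053])
print(robot.get_state()["time"],robot.get_state()["force"])
save("top","top3")
E
```

```text
0.04951142712969303 30.000177025794983 17.4417
0.04967769919819311 29.999486804008484
False
[0.52480156 0.28915512 0.03154211]
27.1333 [ 0.81080605 -0.02664349  0.04861042]
```

View pics/top3.png

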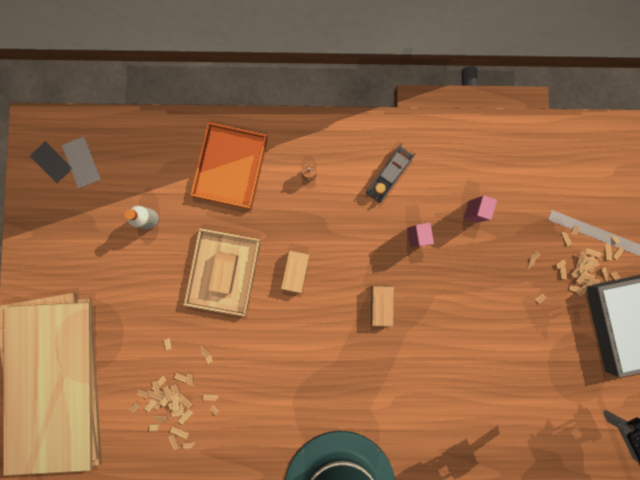

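The bored block lies in the middle of the tray at (223,273). The plain blocks lie outside it at (295,272) and (383,306), and nothing else has moved.

```bash
python3 -c "
from rig import robot
print(robot.sign_off())"
```

```text
the job is handed in; nothing more can be done
None
```

The job is handed in at about 27 s: the bored block lies flat in the tray, both plain blocks lie on the bench where they fell, and the plane, glue bottle and clamp look unmoved in the final picture; the sign-off gave no verdict.

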